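Snap the heel mirror back into its three-claw easel

ROBOT

A 7-joint arm with a two-finger parallel gripper is mounted at the origin on the work surface. World frame = base frame: x ahead of the robot, y to its left, z up, the work surface at z = 0. Lengths are in m, angles in rad, forces in N, time in s.
With the tool pointing down it reaches from about 0.425 to 0.875 m from the base axis. Payload 4.7 kg.
Tool frame: the origin (TCP) lies at the very end of the fingers, on their centre line; the grasp point (between the pads) lies 19 mm behind it; z points along the fingers, y is the line along which they close (so a half turn about z gives the same grasp; the last joint's range is limited). The gripper opens to 87 mm and grips with 3 to 60 N. Pads are 19 mm wide; open, the fingers measure 117 mm over their backs; the gripper's body (75 mm by 190 mm) begins 51 mm behind the grasp point.
Start: joints at [1.291, 0.321, -0.07, 1.45, 0.023, 1.371, -0.057], TCP at [0.188, -0.622, 0.223] pointing down, gripper open.
Joint ranges: [-2.86, 2.86], [-0.3, 2.09], [-1.38, 1.24], [0.06, 2.45], [-1.56, 4.7], [0.09, 2.05], [-2.69, 2.69]. Speed limits (rad/s): [2.57, 2.57, 3.14, 3.14, 3.14, 3.14, 3.14].

INTERFACE

Orientations are given as a unit quaternion [w, x, y, z].
In Python, from rig import monitor, capture, hand_in gives the robot as it stands.
- The arm moves only by the tool carry_out, never from a script. Its argument "commands" is a list of rows, each a list of 7 numbers: the gripper's target within -1 to 1 (fully open at 1, half-way at 0, shut at -1), then the shift along the tool's x, y, z as a fraction of full scale, then the turn, a rotation vector about the tool's x, y, z as a fraction of full scale. A call has 1 to 20 rows; each row is the pose to reach, as a shift and turn from the pose commanded when the call began, along the tool's axes at that moment; what a row does not reach only later rows make up. Full scale, the value 1, is 0.3 m for a shift and 120 degrees for a turn. A row lasts 1/10 s, in which the tool goes at most 50 mm and 8.59 degrees, less where a joint would pass 70% of its speed; a pose out of reach is approached as far as the arm can. A call with a number of a shift or a turn outside -1 to 1 is refused whole. A call with a gripper value outside its range is refused whole. The fingers move at their own pace and stop on an object; "force" is the grip in N (left out, the last holds). Time passes only in rows, so rows that repeat a pose let the fingers close. It gives the time, the measured TCP pose, the force, the opening and the grip force at its end, in the units of the state.
- monitor.get_state(): the state, without advancing time (a new reading comes with each control period).
- capture(name): name is "scene" or "top"; returns a dict with "image" (480x640x3 uint8, red, green, blue), "fx", "fy", "cx", "cy" (pixels), "D" ([k1, k2, p1, p2, k3] as OpenCV has them; the pictures are not rectified), "R" (3x3) and "t" (3): a world point X has camera coordinates R X + t. Camera axes: x right, y down, z forward; pixel columns grow to the right and rows downward; lengths in m; the calibration is good to about 2 mm. A picture is of the moment at which its call begins. There is no depth.
- hand_in(): hands the job in; it is judged then, once.
The state is a dict: "t": time; "joints": joint angles; "joint_vel": joint speeds; "effort": joint torques, N m; "tool_pos": TCP position; "tool_rot": TCP orientation; "wrist_force": force on the tool from outside, world axes, zero at the start; "wrist_torque": the same for the moment, N m; "width": opening from 0.0 (shut) to 1.0 (fully open); "grip_force": force on a finger pad.
Only numpy, scipy, OpenCV 4.12 (cv2) and the standard library are available. Lean on these libraries where they do the work, as an engineer would, in place of code of your own. Each camera call takes 0.05 s, during which the arm holds its last target. There are 200 camera calls.

TASK

The small heel mirror has been polished: pick it off its block and put it back, glass side up, in the raked iron easel, whose prop may have been left a little high or low, with one short edge fully home under the two fixed claws and the other pressed down until the sprung claw snaps over it, so that it lies centred and flat on all three pads and cannot rock. Bed it with a firm push down at that end, but go by feel, since a knock or a hard push against the iron chips the glass. Leave the other things on the cabinet where they are and let go of the mirror when it is seated.

Things in the scene. Friction and masses are not known exactly. Their poses are not given: they have to be found in the camera images.
- mirror: Rectangular bevelled mirror in a shallow nickel pan, 120 long (x) x 60 wide (y) x 9 mm thick (z), 0.14 to 0.22 kg, both ends alike: either short edge may go under the fixed claws. Starts glass side up, flat on the block, roughly centred, its long sides overhanging by about 12 mm. Origin: centre of its underside; x along its length, z out of the glass.
- block: Dark wooden polishing block with a cork top, 84 (x) x 36 (y) x 22 mm high; it does not move. Origin: centre of its underside on the cabinet top.
- easel: Heavy cast-iron foot of the easel, 180 (x -82 to +98) x 72 (y) x 8 mm; it does not move. Origin: on its underside, 52 mm below the frame's origin. Under the mirror are only a spine 22 mm wide (top about 10 mm below the pads) and, at frame x -69 to -47 mm, a crossbar 56 mm wide, so fingers at the mirror's long sides have 25 mm of free room below it.
- frame: Fixed lower casting of the easel. Origin: centre of the seat at its middle setting, x up the slope, which then rises at 0.26 rad (15 degrees), y across, z square to the seat; 'in the frame' below means these axes. The upper pad and sprung claw ride on a stiff prop hinged at the lower end (x -66, z -5) and left up to 0.09 rad above or below this setting; no reading gives it: see or feel it.
- pad_left: Fixed domed brass pad (radius 6 mm), lower left bearing point, at x -56, y +20 mm in the frame. Origin: top of its dome.
- pad_right: Like pad_left, at x -56, y -20 mm in the frame. Origin: top of its dome.
- pad_top (a joint): Give of the single upper pad: 0 unloaded, to 0.0015 m at about 12 N, 8 N per mm. A rubber dome of radius 6 mm on the prop, its top at x +55, y 0, z 0 mm in the frame at the prop's middle setting, so 11 mm higher or lower at its extremes. A seated mirror lies on this pad and the two lower ones, its underside centre within 7 mm of the frame's origin.
- claw_left: Rigid nickel claw 12 mm wide over the lower edge, at y +20 mm in the frame. Its inner face leans 25 degrees over the glass, from x -63, z +3 to x -55, z +20 mm, and drives the edge down on the pads. Slide the mirror in under it, down the slope, with the other end raised about 0.2 rad above its seat (0.28 over frame x suits any setting). Origin: where a seated mirror's upper edge bears on it (x -60, z +9).
- claw_right: Like claw_left, at y -20 mm in the frame.
- claw_top (a joint): Travel of the sprung claw up the slope: 0 at rest, stop 0.010 m; 1.8 N at 0 plus 0.3 N per mm. At mid setting its 8 mm wide nose has its tip at x +53, z +9.6 mm in the frame, a 60 degree lead-in rising to x +62, z +25; behind, a thumb bar to x +92, z +18. The mirror meets the lead-in 20 mm above its seat; 5 to 14 N presses it past (0.007) until it snaps over it (then 0 to 0.0045).
- bottle: Green glass dressing bottle, 52 mm diameter, 125 mm high, standing. Origin: centre of its foot. Leave alone.
- brush: Round welt brush standing on its bristles, 50 mm diameter, 78 mm high. Origin: centre of its foot. Leave alone.
- tree_left: Cedar shoe tree lying along x, 230 x 70 x 69 mm. Origin: underside, near its middle. Leave alone.
- tree_right: The other shoe tree, alike. Leave alone.
Not all that is in view belongs to the job. There is more than one size of the mirror; the job needs the middle-sized.

How it is judged:
By the outcome, as a careful person would: the job done as asked, in the order asked, and still so for the second after the job is handed in, with the robot touching nothing.
It also fails if it takes over 67 s, if anything falls off the work surface, if the arm or the gripper's body presses on something with over 40 N, if the wrist force passes 120 N, or if a joint passes its speed limit or range.

## Working session

There is one attempt and no reset: what is moved stays moved. The work goes in short steps, Python scripts to look and compute and a tool call to move; the robot and the scene stay as the last step left them, time stands still between calls to the robot, and variables do not carry over. Pictures are saved under pics/ and viewed, at most 10 in all, crops included, and the job is handed in when it is done.

Besides the shell and the picture viewer there is one more tool, called after "Call:" as name(argument=value, ...) on one line, values as JSON. carry_out: Moves the arm, as the interface text tells. Its arguments: {"type":"object","properties":{"commands":{"type":"array","items":{"type":"array","items":{"type":"number","minimum":-1,"maximum":1}}},"force":{"type":"number"}},"required":["commands"]}

```bash
ls; mkdir -p pics; python3 - <<'E'
from rig import monitor, capture
import cv2,numpy as np,pickle
s=monitor.get_state()
for k in ("t","tool_pos","tool_rot","wrist_force","width"): print(k,np.round(s[k],4))
for n in ("scene","top"):
    c=capture(n); pickle.dump(c,open(f"pics/{n}0.pkl","wb"))
    cv2.imwrite(f"pics/{n}0.png",c["image"][:,:,::-1])
    print(n,c["fx"],c["fy"],c["cx"],c["cy"],c["D"],np.round(c["R"],3).tolist(),np.round(c["t"],3), np.round(-np.array(c["R"]).T@c["t"],3))
E
```

```text
pics
t 0.0
tool_pos [ 0.188  -0.6216  0.2214]
tool_rot [-1.000e-03  9.892e-01  1.464e-01 -2.000e-04]
wrist_force [0.2792 0.9009 0.2219]
width 0.9983
scene 507.14591474925356 507.14591474925356 324.4089417026579 235.95400531674952 [-0.09838316  0.          0.          0.          0.        ] [[0.694, 0.719, 0.017], [0.46, -0.425, -0.78], [-0.554, 0.549, -0.626]] [-0.365 -0.213  1.377] [ 1.114 -0.585  0.702]
top 530.0890921754392 530.0890921754392 311.37362479564547 234.0841287963421 [-0.13250926  0.          0.          0.          0.        ] [[-0.074, -0.997, -0.001], [-0.973, 0.072, -0.22], [0.22, -0.015, -0.975]] [-0.01   0.606  1.146] [ 0.337 -0.036  1.252]
```

View pics/scene0.png

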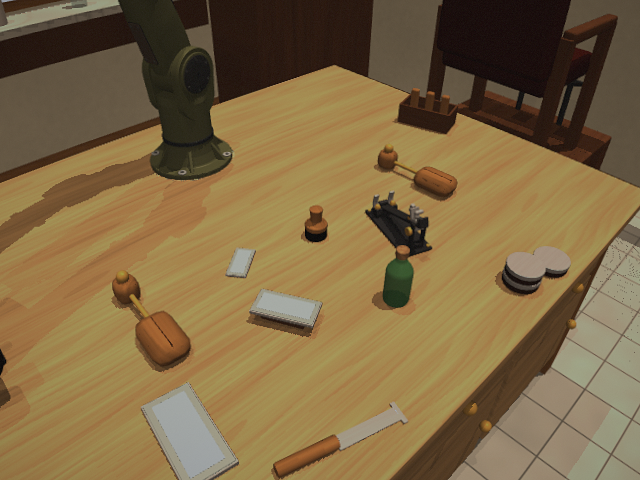

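View pics/top0.png

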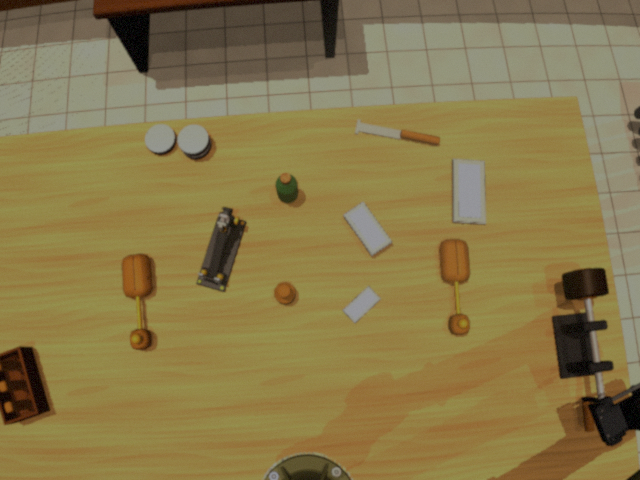

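Mirror candidates are small (scene 240,262 / top 361,305), middle on the dark block (scene 287,308 / top 368,229) and large (scene 190,432 / top 469,190). The one on the block, of middle size, fits the description. The easel is at scene (398,222) and top (221,250). One enlarged crop will confirm.

```bash
cat > h.py <<'E'
import pickle,cv2,numpy as np
def ld(n): return pickle.load(open(f"pics/{n}.pkl","rb"))
def cam(c): 
    K=np.array([[c["fx"],0,c["cx"]],[0,c["fy"],c["cy"]],[0,0,1]]); return K,np.array(c["D"],float),np.array(c["R"]),np.array(c["t"]).ravel()
def ray(c,uv):
    K,D,R,t=cam(c); p=cv2.undistortPoints(np.array(uv,float).reshape(-1,1,2),K,D)[:,0]
    d=np.c_[p,np.ones(len(p))]@R; return -R.T@t, d/np.linalg.norm(d,axis=1)[:,None]
def plane(c,uv,z):
    o,d=ray(c,uv); return o+d*((z-o[2])/d[:,2])[:,None]
def tri(c1,u1,c2,u2):
    o1,a=ray(c1,u1); o2,b=ray(c2,u2); out=[]
    for x,y in zip(a,b):
        s=np.linalg.lstsq(np.c_[x,-y],o2-o1,rcond=None)[0]; p,q=o1+s[0]*x,o2+s[1]*y
        out.append(np.r_[(p+q)/2,np.linalg.norm(p-q)])
    return np.array(out)
def proj(c,X):
    K,D,R,t=cam(c); return cv2.projectPoints(np.array(X,float).reshape(-1,1,3),cv2.Rodrigues(R)[0],t,K,D)[0][:,0]
def mirror(c,seed):
    hsv=cv2.cvtColor(c["image"],cv2.COLOR_RGB2HSV)
    m=((hsv[...,1]<60)&(hsv[...,2]>110)).astype(np.uint8)
    n,l,st,ce=cv2.connectedComponentsWithStats(m,connectivity=4); k=l[seed[1],seed[0]]
    return (l==k).astype(np.uint8),st[k]
def quad(m):
    h=cv2.convexHull(max(cv2.findContours(m,cv2.RETR_EXTERNAL,cv2.CHAIN_APPROX_NONE)[0],key=cv2.contourArea))
    return cv2.approxPolyN(h,4,ensure_convex=True)[0].reshape(-1,2) if hasattr(cv2,"approxPolyN") else cv2.boxPoints(cv2.minAreaRect(h))
E
python3 - <<'E'
from h import *
s,t=ld("scene0"),ld("top0")
for c,n,sd in((s,"s",(287,306)),(t,"t",(368,229))):
    m,st=mirror(c,sd); print(n,st,quad(m).tolist())
def crop(c,x,y,w,h,W=400,H=300): return cv2.resize(c["image"][y:y+h,x:x+w],(W,H),interpolation=cv2.INTER_CUBIC)
im=np.vstack([np.hstack([crop(s,240,275,100,75),crop(t,318,190,100,75)]),np.hstack([crop(s,350,182,100,75),crop(t,172,205,120,90)])])
im=np.clip(im*1.4,0,255).astype(np.uint8)
cv2.imwrite("pics/crop0.png",im[:,:,::-1])
E
```

```text
s [ 249  289   73   37 1574] [[322, 302], [312, 326], [249, 311], [261, 288]]
t [ 344  202   47   53 1203] [[392, 242], [371, 255], [342, 215], [363, 201]]
```

View pics/crop0.png

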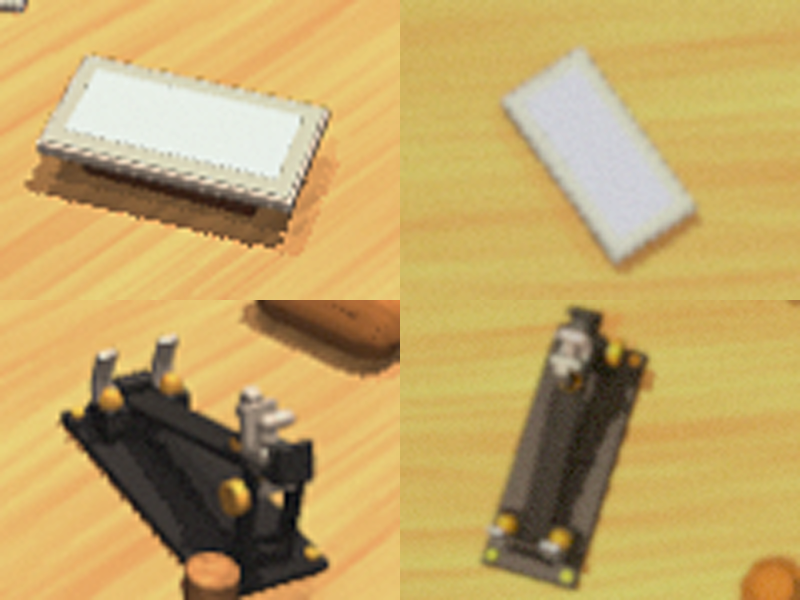

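The crop shows the middle-sized mirror sitting on the dark block (scene 287,306; top 368,229). The easel's lower claws and pads are at scene (377,206) and (392,202), top (204,272) and (220,277). Its sprung claw is at scene (413,210), top (223,221). Next I measure both.

```bash
python3 - <<'E'
from h import *
s,t=ld("scene0"),ld("top0")
qs=[[322,302],[312,326],[249,311],[261,288]]
m,_=mirror(t,(368,229)); 
print("top mirror minAreaRect",cv2.minAreaRect(np.argwhere(m)[:,::-1].astype(np.float32)))
# scene corners from enlarged crop (upper face), top corners from crop, ordered alike
S=np.array([[330,108],[292,205],[38,147],[90,57]])/4+[240,275]-.4
T=np.array([[695,208],[618,265],[502,103],[580,48]])-[400,0]; T=T/4+[318,190]-.4
for a in range(4):
    r=tri(s,S,t,np.roll(T,a,0)); 
    if r[:,3].max()<.02: print("mirror corners",a,np.round(r,4).tolist(), np.round(r[:,:3].mean(0),4))
# easel blobs
for n,c,(x,y,w,h) in(("s",s,(350,182,100,75)),("t",t,(172,205,120,90))):
    im=c["image"][y:y+h,x:x+w]; hsv=cv2.cvtColor(im,cv2.COLOR_RGB2HSV)
    dark=(hsv[...,2]<75).astype(np.uint8); k,l,st,ce=cv2.connectedComponentsWithStats(dark); i=1+st[1:,4].argmax()
    hull=cv2.convexHull(np.argwhere(l==i)[:,::-1].astype(np.int32)); 
    print(n,"hull",[(a+x,b+y) for a,b in cv2.approxPolyDP(hull,1.2,True)[:,0].tolist()])
    ins=cv2.dilate(cv2.fillConvexPoly(np.zeros(dark.shape,np.uint8),hull,1),np.ones((9,9)))
    for nm,mk in(("brass",(hsv[...,1]>130)&(hsv[...,2]>80)),("silver",(hsv[...,1]<70)&(hsv[...,2]>95))):
        k,l,st,ce=cv2.connectedComponentsWithStats((mk&(ins>0)).astype(np.uint8))
        print(nm,[(np.round(ce[j]+[x,y],1).tolist(),int(st[j,4])) for j in range(1,k) if 3<=st[j,4]<150])
# bottle, cap centre
print("bottle foot guess",plane(s,[[397,300]],0))
E
```

```text
top mirror minAreaRect ((367.0193176269531, 228.04861450195312), (50.14194869995117, 24.335086822509766), 54.29330825805664)
mirror corners 2 [[0.6529, -0.1324, 0.0304, 0.004], [0.6832, -0.183, 0.0289, 0.0021], [0.5803, -0.2422, 0.0279, 0.0011], [0.5507, -0.1914, 0.0287, 0.0054]] [ 0.6168 -0.1873  0.029 ]
s hull [(431, 248), (409, 256), (403, 255), (365, 211), (374, 197), (392, 193), (427, 217)]
brass [([373.1, 196.6], 135), ([397.2, 197.4], 99), ([377.4, 206.2], 25), ([369.0, 209.2], 10), ([408.3, 217.7], 3), ([409.0, 229.8], 33), ([419.2, 231.4], 5), ([433.0, 235.0], 3), ([430.0, 237.5], 4)]
silver [([391.5, 191.5], 8), ([376.3, 195.4], 7), ([415.2, 210.1], 79), ([417.4, 216.0], 5), ([415.5, 219.5], 4)]
t hull [(231, 209), (245, 223), (227, 281), (224, 286), (204, 281), (202, 268), (215, 228), (224, 208)]
brass [([211.6, 226.8], 5), ([219.7, 275.9], 28), ([199.6, 281.1], 8), ([201.5, 285.5], 4), ([221.9, 287.5], 8), ([206.5, 287.0], 4), ([212.0, 288.7], 3)]
silver [([222.4, 220.0], 111), ([200.4, 274.1], 11), ([216.3, 278.6], 16)]
bottle foot guess [[ 0.72874359 -0.00208821  0.        ]]
```

```bash
python3 - <<'E'
from h import *
from scipy.optimize import least_squares
from scipy.spatial.transform import Rotation as Rn
s,t=ld("scene0"),ld("top0")
print("plate top:",np.round(plane(t,[[196.6,283.6],[225.1,291.4],[246.4,221.5]],.008),4).tolist(),"\n scene:",np.round(plane(s,[[365.3,210.3],[431.5,247.7]],.008),4).tolist())
r=lambda a,b:np.round(tri(s,[a],t,[b]),4).tolist()
print("padR",r([377.4,206],[219.9,276.5])); print("padL",r([393,202.3],[204.4,272.2]))
print("clawR tip/centre",r([376,194],[216.3,278.6]))
print("topclaw centre",r([414.5,210],[222.4,220]))
for z in (0,.0,.125): print("bottle",z,plane(s,[[397.5,299]],0) if z==0 else (plane(s,[[402.5,250]],z),plane(t,[[285.5,178]],z)))
E
```

```text
plate top: [[0.5166, 0.2249, 0.008], [0.4933, 0.1576, 0.008], [0.6594, 0.0991, 0.008]] 
 scene: [[0.4952, 0.1621, 0.008], [0.6844, 0.166, 0.008]]
padR [[0.5262, 0.1649, 0.035, 0.002]]
padL [[0.5399, 0.2019, 0.0346, 0.0047]]
clawR tip/centre [[0.5172, 0.1682, 0.0621, 0.0004]]
topclaw centre [[0.643, 0.1428, 0.0973, 0.0019]]
bottle 0 [[7.27688681e-01 6.87109554e-04 0.00000000e+00]]
bottle 0.0 [[7.27688681e-01 6.87109554e-04 0.00000000e+00]]
bottle 0.125 (array([[ 0.72517408, -0.00374205,  0.125     ]]), array([[ 0.72272819, -0.0055635 ,  0.125     ]]))
```

```bash
python3 - <<'E'
from h import *
s,t=ld("scene0"),ld("top0")
a=cv2.resize(s["image"][185:255,360:440],(400,350),interpolation=cv2.INTER_LANCZOS4)
b=cv2.resize(t["image"][203:293,190:250],(400,600),interpolation=cv2.INTER_LANCZOS4)
a=np.vstack([a,np.zeros((250,400,3),np.uint8)])
im=np.hstack([a,b]); im=np.clip(255*(im/255.)**.6,0,255).astype(np.uint8)
cv2.imwrite("pics/crop1.png",im[:,:,::-1])
E
```

```text
(no output)
```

View pics/crop1.png

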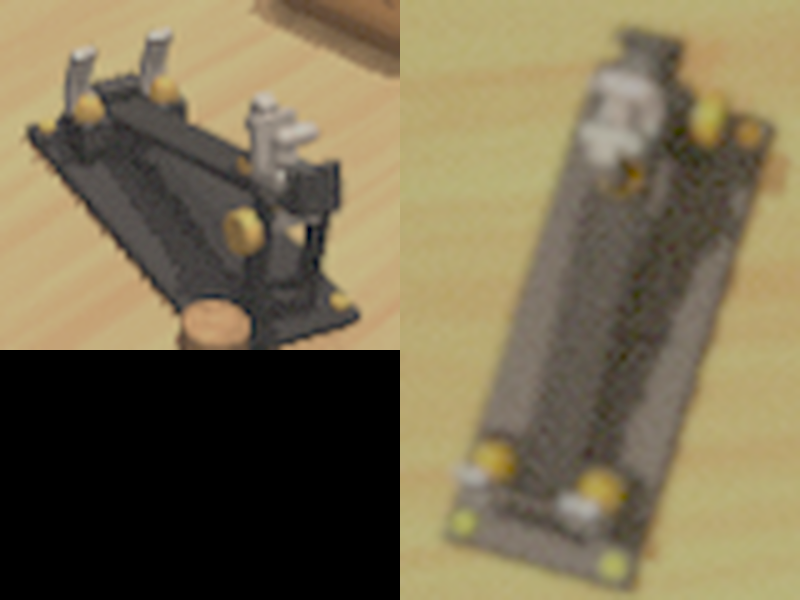

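The crop shows the upper pad, partly under the claw nose, at crop (243,165) in the scene view and (627,178) in the top view. The plate corners fix the easel's pose at yaw about -19.7°.

```bash
cat >> h.py <<'E'
from scipy.spatial.transform import Rotation as Rn
YAW=np.deg2rad(-19.7); FO=np.array([.582,.165,.052]); FR=(Rn.from_euler('z',YAW)*Rn.from_euler('y',-.26)).as_matrix()
def f2w(p): return FO+FR@np.array(p,float)
def w2f(p): return FR.T@(np.array(p,float)-FO)
E
python3 - <<'E'
from h import *
s,t=ld("scene0"),ld("top0")
a=lambda x,y:[x/5+360,y/5+185]; b=lambda x,y:[(x-400)/6.667+190,y/6.667+203]
for n,p,q in(("padtop",a(243,165),b(627,178)),("padR",a(90,107),b(600,490)),("padL",a(164,90),b(495,461)),("claw top post",a(263,103),b(625,90)),("thumb bar end",a(315,130),b(625,90)),("clawRtip",a(82,54),b(578,510)),("clawLtip",a(158,35),b(472,478))):
    r=tri(s,[p],t,[q])[0]; print(n,np.round(r,4),"frame",np.round(1000*w2f(r[:3]),1))
def prop(al,x,z):
    v=np.array([x+.066,z+.005]); return np.array([np.cos(al)*v[0]-np.sin(al)*v[1]-.066,0,np.sin(al)*v[0]+np.cos(al)*v[1]-.005])
for al in(-.09,0,.09):
    print(al,*[(np.round((proj(s,f2w(prop(al,x,z)))[0]-[360,185])*5),np.round((proj(t,f2w(prop(al,x,z)))[0]-[190,203])*6.667+[400,0])) for x,z in((.055,0),(.053,.0096),(.062,.025),(.092,.018))])
E
```

```text
padtop [6.286e-01 1.453e-01 6.720e-02 5.000e-04] frame [52.7 -2.8  1.7]
padR [0.5268 0.1653 0.0339 0.0034] frame [-55.  -18.3  -4.1]
padL [0.5399 0.2022 0.0326 0.0036] frame [-55.4  20.9  -5.3]
claw top post [0.6447 0.1351 0.1135 0.0069] frame [82.5 -7.  41.7]
thumb bar end [0.6555 0.1438 0.0993 0.0114] frame [85.9  4.9 26. ]
clawRtip [0.5167 0.1692 0.0563 0.0026] frame [-59.7 -18.1  20.3]
clawLtip [0.5305 0.2056 0.057  0.0034] frame [-58.8  20.8  20.8]
-0.09 (array([252., 193.]), array([629., 169.])) (array([250., 171.]), array([622., 172.])) (array([263., 147.]), array([619., 144.])) (array([302., 192.]), array([647.,  61.]))
0 (array([251., 169.]), array([622., 169.])) (array([248., 147.]), array([614., 175.])) (array([259., 120.]), array([609., 150.])) (array([300., 158.]), array([636.,  65.]))
0.09 (array([249., 145.]), array([613., 172.])) (array([245., 122.]), array([605., 181.])) (array([254.,  92.]), array([599., 160.])) (array([296., 124.]), array([625.,  72.]))
```

```bash
cat >> h.py <<'E'
def rel(pos,R,st):
    "shift (fraction of 0.3 m) and turn (fraction of 120 deg) in tool axes from state st"
    w=st["tool_rot"]; R0=Rn.from_quat([w[1],w[2],w[3],w[0]])
    return np.r_[R0.inv().apply(np.array(pos)-st["tool_pos"])/.3, (R0.inv()*Rn.from_matrix(R)).as_rotvec()/np.deg2rad(120)]
def down(yaw): # tool x at world yaw, z down
    c,s=np.cos(yaw),np.sin(yaw); return np.array([[c,s,0],[s,-c,0],[0,0,-1.]])
def seat(d,x,z,g,y=0):
    "tool pose for mirror with underside centre at frame x,y,z tilted d; TCP g below the underside"
    R=FR@Rn.from_euler('y',-d).as_matrix(); return f2w([x,y,z])-R[:,2]*g, R@np.diag([1,-1,-1.])
E
python3 - <<'E'
from h import *
from rig import monitor
st=monitor.get_state(); p=np.array(st["tool_pos"])
R=down(np.deg2rad(30))
print(np.round(rel((p+[.617,-.187,.22])/2,down(np.deg2rad(23)),st),4)); print(np.round(rel([.617,-.187,.12],R,st),4))
print("brush",plane(ld("scene0"),[[316,238]],0))
E
```

```text
[ 8.941e-01 -4.863e-01  3.400e-03 -8.000e-04  0.000e+00 -5.140e-02]
[ 1.7882e+00 -9.7210e-01  3.4010e-01 -8.0000e-04 -0.0000e+00 -1.0970e-01]
brush [[0.48476128 0.01342831 0.        ]]
```

Call:
carry_out(commands=[[1,0.894,-0.486,0,0,0,-0.05],[1,0.894,-0.486,0,0,0,-0.05],[1,0.894,-0.486,0,0,0,-0.05],[1,0.894,-0.486,0,0,0,-0.05],[1,0.894,-0.486,0,0,0,-0.05],[1,0.894,-0.486,0,0,0,-0.05],[1,0.894,-0.486,0,0,0,-0.05]], force=25)

```text
t: 0.8
tool_pos: [0.4089, -0.3976, 0.2225]
tool_rot: [-0.001, 0.979, 0.204, 0.002]
wrist_force: [0.6, -0.3, 0.8]
width: 0.998
grip_force: 0.0
```

```bash
python3 - <<'E'
from h import *
from rig import monitor
st=monitor.get_state()
R=down(np.deg2rad(30))
print(st["t"],np.round(st["tool_pos"],4),np.round(rel([.617,-.187,.12],R,st),4)); 
E
```

```text
0.8 [ 0.4089 -0.3976  0.2225] [ 9.149e-01 -3.662e-01  3.461e-01 -8.000e-04 -1.900e-03 -5.400e-02]
```

Call:
carry_out(commands=[[1,0.915,-0.366,0,0,0,-0.054],[1,0.915,-0.366,0,0,0,-0.054],[1,0.915,-0.366,0,0,0,-0.054],[1,0.915,-0.366,0,0,0,-0.054],[1,0.915,-0.366,0,0,0,-0.054],[1,0.915,-0.366,0,0,0,-0.054],[1,0.915,-0.366,0.2,0,0,-0.054],[1,0.915,-0.366,0.346,0,0,-0.054],[1,0.915,-0.366,0.346,0,0,-0.054],[1,0.915,-0.366,0.346,0,0,-0.054]])

```text
t: 1.8
tool_pos: [0.6119, -0.1977, 0.1178]
tool_rot: [-0.001, 0.968, 0.253, -0.001]
wrist_force: [0.0, 0.6, 1.3]
width: 0.995
grip_force: 0.0
```

```bash
python3 - <<'E'
from h import *
from rig import monitor,capture
st=monitor.get_state()
R=down(np.deg2rad(30))
print(st["t"],np.round(st["tool_pos"],4),np.round(st["wrist_force"],2)); 
for z in(.036,.010): print(np.round(rel([.617,-.187,z],R,st),4))
a=[]
for n in("scene","top"):
    c=capture(n); pickle.dump(c,open(f"pics/{n}1.pkl","wb"))
    u=proj(c,[.617,-.187,.06])[0].astype(int); a.append(cv2.resize(c["image"][u[1]-50:u[1]+50,u[0]-50:u[0]+50],(400,400)))
cv2.imwrite("pics/pre.png",np.hstack(a)[:,:,::-1])
E
```

```text
1.8 [ 0.6119 -0.1977  0.1178] [0.05 0.55 1.31]
[ 0.0327 -0.0222  0.2725 -0.0011  0.0011 -0.0061]
[ 0.0329 -0.022   0.3591 -0.0011  0.0011 -0.0061]
```

View pics/pre.png

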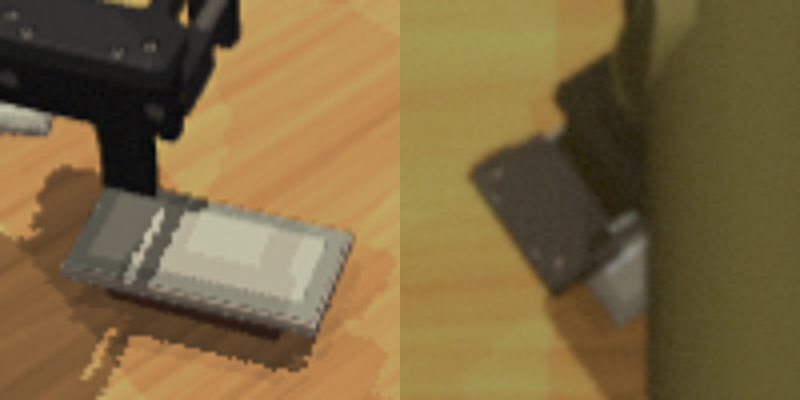

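The open fingers are aligned above the middle mirror (scene crop about 200,260), at the same yaw. I let the arm settle before descending.

Call:
carry_out(commands=[[1,0,0,0,0,0,0],[1,0,0,0,0,0,0],[1,0,0,0,0,0,0]])

```text
t: 2.2
tool_pos: [0.6137, -0.1976, 0.1203]
tool_rot: [0.001, 0.967, 0.253, 0.001]
wrist_force: [-0.7, -0.1, 0.3]
width: 1.001
grip_force: 0.0
```

```bash
python3 - <<'E'
from h import *
from rig import monitor
st=monitor.get_state()
R=down(np.deg2rad(30))
for z in(.036,.010): print(np.round(rel([.617,-.187,z],R,st),4))
E
```

```text
[ 0.0264 -0.0262  0.281   0.0009 -0.0007 -0.0059]
[ 0.0263 -0.0263  0.3676  0.0009 -0.0007 -0.0059]
```

Call:
carry_out(commands=[[1,0.026,-0.026,0.05,0,0,-0.006],[1,0.026,-0.026,0.12,0,0,-0.006],[1,0.026,-0.026,0.19,0,0,-0.006],[1,0.026,-0.026,0.25,0,0,-0.006],[1,0.026,-0.026,0.29,0,0,-0.006],[1,0.026,-0.026,0.32,0,0,-0.006],[1,0.026,-0.026,0.34,0,0,-0.006],[1,0.026,-0.026,0.355,0,0,-0.006],[1,0.026,-0.026,0.362,0,0,-0.006],[1,0.026,-0.026,0.362,0,0,-0.006],[1,0.026,-0.026,0.362,0,0,-0.006]])

```text
t: 3.3
tool_pos: [0.6165, -0.1868, 0.0107]
tool_rot: [0.0, 0.966, 0.259, 0.0]
wrist_force: [0.4, 0.3, -0.3]
width: 1.003
grip_force: 0.0
```

```bash
python3 - <<'E'
from h import *
from rig import monitor
st=monitor.get_state()
print(np.round(rel([.617,-.187,.011],down(np.deg2rad(30)),st),4),np.round(st["wrist_force"],2))
E
```

```text
[ 0.0011  0.0016 -0.0009  0.0004 -0.0003  0.0003] [ 0.36  0.32 -0.33]
```

Call:
carry_out(commands=[[0.5,0,0,0,0,0,0],[0.3,0,0,0,0,0,0],[-0.2,0,0,0,0,0,0],[-0.2,0,0,0,0,0,0],[-0.2,0,0,0,0,0,0],[-0.2,0,0,0,0,0,0],[-0.2,0,0,0,0,0,0]], force=30)

```text
t: 4.0
tool_pos: [0.6162, -0.1868, 0.0102]
tool_rot: [0.0, 0.966, 0.259, 0.0]
wrist_force: [0.8, -0.9, 0.7]
width: 0.688
grip_force: 30.0
```

Call:
carry_out(commands=[[-0.2,0,0,-0.02,0,0,0],[-0.2,0,0,-0.05,0,0,0],[-0.2,0,0,-0.12,0,0,0],[-0.2,0,0,-0.22,0,0,0],[-0.2,0,0,-0.33,0,0,0],[-0.2,0,0,-0.45,0,0,0],[-0.2,0,0,-0.56,0,0,0],[-0.2,0,0,-0.64,0,0,0],[-0.2,0,0,-0.68,0,0,0],[-0.2,0,0,-0.7,0,0,0],[-0.2,0,0,-0.7,0,0,0]])

```text
t: 5.1
tool_pos: [0.616, -0.1865, 0.2201]
tool_rot: [0.0, 0.966, 0.259, -0.0]
wrist_force: [0.1, -0.7, -2.1]
width: 0.684
grip_force: 30.0
```

```bash
python3 - <<'E'
from h import *
from rig import monitor,capture
st=monitor.get_state(); print(np.round(st["wrist_force"],2),np.round(st["wrist_torque"],3))
c=capture("scene"); pickle.dump(c,open("pics/scene2.pkl","wb")); t=ld("top0")
p=np.array(st["tool_pos"]); w=st["tool_rot"]; R=Rn.from_quat([w[1],w[2],w[3],w[0]]).as_matrix()
# top face corners predicted at g=11.3mm below underside, thickness 9
X=[p+R@[a*.06,b*.03,-.0203] for a,b in((1,1),(1,-1),(-1,-1),(-1,1))]
print("pred",np.round(proj(c,X),1).tolist())
hsv=cv2.cvtColor(c["image"],cv2.COLOR_RGB2HSV); u=proj(c,[p])[0].astype(int)
x0,y0=u[0]-75,u[1]-65; v=cv2.resize(c["image"][y0:y0+120,x0:x0+160],(800,600),interpolation=cv2.INTER_CUBIC)
for q in proj(c,X): cv2.circle(v,tuple(int(k) for k in (q-[x0,y0]+.5)*5),3,(255,0,0),1)
cv2.imwrite("pics/held.png",v[:,:,::-1]); print(x0,y0)
# above easel pre-insert pose
for nm,(q,Q) in(("via",(np.array([.60,-.01,.25]),down(np.deg2rad(5)))),("pre",seat(.28,.030,.060,.0113))): print(nm,np.round(q,3),np.round(rel(q,Q,st),4))
E
```

```text
[ 0.1  -0.69 -2.11] [-0.017 -0.039  0.036]
pred [[312.4, 230.1], [323.6, 207.5], [252.4, 194.7], [237.4, 215.8]]
206 157
via [ 0.6  -0.01  0.25] [ 2.485e-01 -5.361e-01 -9.970e-02  0.000e+00  1.000e-04  2.086e-01]
pre [0.6   0.158 0.108] [ 0.5303 -1.0218  0.3735 -0.1118  0.2413  0.4041]
```

View pics/held.png

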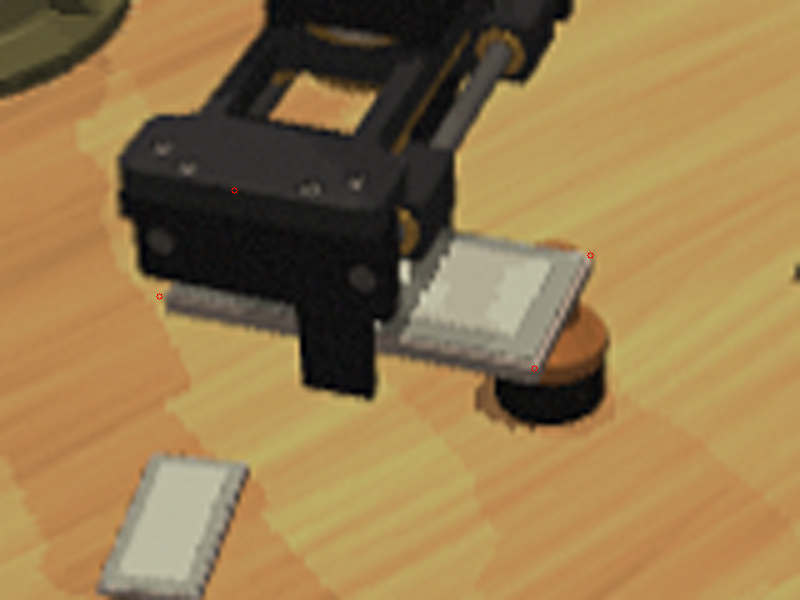

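The mirror is held level. Its right corners at crop (534,370) and (593,257) lie on the prediction within a pixel.

Call:
carry_out(commands=[[-0.2,0.03,-0.05,-0.03,0,0,0.02],[-0.2,0.08,-0.16,-0.06,0,0,0.06],[-0.2,0.13,-0.28,-0.1,0,0,0.1],[-0.2,0.19,-0.4,-0.1,0,0,0.15],[-0.2,0.25,-0.53,-0.1,-0.02,0.05,0.21],[-0.2,0.32,-0.66,-0.1,-0.05,0.1,0.26],[-0.2,0.4,-0.78,-0.1,-0.08,0.16,0.32],[-0.2,0.46,-0.88,-0.1,-0.1,0.21,0.36],[-0.2,0.52,-0.97,-0.1,-0.11,0.24,0.4],[-0.2,0.53,-1,-0.1,-0.112,0.241,0.404],[-0.2,0.53,-1,-0.1,-0.112,0.241,0.404],[-0.2,0.53,-1,-0.1,-0.112,0.241,0.404],[-0.2,0.53,-1,-0.1,-0.112,0.241,0.404],[-0.2,0.53,-1,-0.1,-0.112,0.241,0.404],[-0.2,0.53,-1,-0.1,-0.112,0.241,0.404]])

```text
t: 6.65
tool_pos: [0.604, 0.1512, 0.2499]
tool_rot: [0.046, 0.95, -0.166, 0.262]
wrist_force: [-0.4, -0.5, -1.0]
width: 0.686
grip_force: 30.0
```

```bash
cat >> h.py <<'E'
def mpose(st,g=.0113):
    w=st["tool_rot"]; R=Rn.from_quat([w[1],w[2],w[3],w[0]]).as_matrix(); o=np.array(st["tool_pos"])-R[:,2]*g
    M=FR.T@R@np.diag([1,-1,-1.]); return np.round(1000*w2f(o),1),np.round(Rn.from_matrix(M).as_euler('xyz')*[1,-1,1],3),"F frame",np.round(FR.T@np.array(st["wrist_force"]),2)
E
python3 - <<'E'
from h import *
from rig import monitor
st=monitor.get_state(); print(*mpose(st))
for q,Q in(seat(.28,.030,.050,.0113),seat(.28,.0187,.0222,.0113)): print(np.round(rel(q,Q,st),4))
E
```

```text
[ 72.3  -5.6 195.6] [-0.001  0.279 -0.002] F frame [-0.48 -0.56 -0.92]
[-0.2691 -0.019   0.4277  0.0008  0.0005 -0.0007]
[-3.308e-01 -1.900e-02  5.064e-01  8.000e-04  5.000e-04 -7.000e-04]
```

Call:
carry_out(commands=[[-0.2,-0.1,-0.019,0.05,0,0,0],[-0.2,-0.22,-0.019,0.15,0,0,0],[-0.2,-0.269,-0.019,0.26,0,0,0],[-0.2,-0.269,-0.019,0.35,0,0,0],[-0.2,-0.269,-0.019,0.41,0,0,0],[-0.2,-0.269,-0.019,0.428,0,0,0],[-0.2,-0.269,-0.019,0.428,0,0,0],[-0.2,-0.269,-0.019,0.428,0,0,0]])

```text
t: 7.45
tool_pos: [0.5615, 0.1311, 0.1373]
tool_rot: [0.029, 0.952, -0.155, 0.264]
wrist_force: [-0.1, 1.7, -1.7]
width: 0.682
grip_force: 30.0
```

```bash
python3 - <<'E'
from h import *
from rig import monitor,capture
st=monitor.get_state(); print(*mpose(st))
for q,Q in(seat(.28,.0187,.0222,.0113),): print(np.round(rel(q,Q,st),4))
s=capture("scene"); t=capture("top")
pickle.dump((s),open("pics/scene3.pkl","wb")); pickle.dump(t,open("pics/top3.pkl","wb"))
a=cv2.resize(s["image"][160:260,345:445],(400,400),interpolation=cv2.INTER_CUBIC); b=cv2.resize(t["image"][195:295,170:270],(400,400),interpolation=cv2.INTER_CUBIC)
im=np.hstack([a,b]); im=(255*(im/255.)**.7).astype(np.uint8); cv2.imwrite("pics/pre2.png",im[:,:,::-1])
E
```

```text
[ 11.2 -39.3  95.3] [0.035 0.277 0.011] F frame [-1.08  1.56 -1.45]
[-0.0413 -0.1207  0.2461 -0.0183  0.0015  0.0048]
```

View pics/pre2.png

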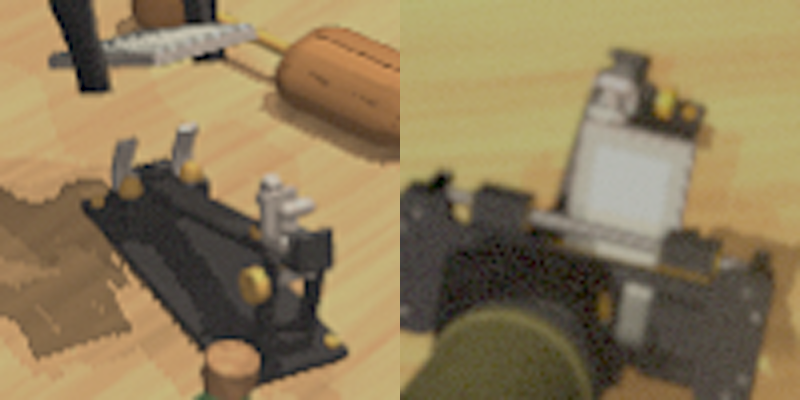

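The mirror hangs level above the easel but about 39 mm to the side of the target, so something limited the arm. I check the joints.

```bash
python3 - <<'E'
from rig import monitor
import numpy as np
st=monitor.get_state(); print(np.round(st["joints"],3),np.round(st["joint_vel"],3),st["t"])
E
```

```text
[ 0.927 -0.05  -1.382  2.119  0.492  0.678 -2.691] [-0.001 -0.002  0.001  0.001 -0.     0.002 -0.   ] 7.55
```

Call:
carry_out(commands=[[-0.2,0,0,0,0,0,0],[-0.2,0,0,0,0,0,0]])

```text
t: 7.75
tool_pos: [0.5611, 0.1307, 0.1369]
tool_rot: [0.029, 0.952, -0.155, 0.264]
wrist_force: [-0.5, 0.3, -1.5]
width: 0.689
grip_force: 30.0
```

```bash
python3 - <<'E'
from rig import monitor
from h import *
st=monitor.get_state(); print(np.round(st["joints"],3),np.round(st["joint_vel"],3),st["t"],*mpose(st))
E
```

```text
[ 0.927 -0.05  -1.382  2.121  0.492  0.678 -2.691] [ 0.006 -0.001  0.004  0.008  0.     0.001 -0.001] 7.75 [ 10.9 -39.8  95. ] [0.035 0.276 0.011] F frame [-0.94  0.1  -1.26]
```

J7 sits on its limit (-2.69) and J3 too. Both mirror ends are alike, so I rise and turn the tool half round about its own axis.

Call:
carry_out(commands=[[-0.2,0,0,-0.1,0,0,0],[-0.2,0,0,-0.2,0,0,0],[-0.2,0,0,-0.3,0,0,-0.06],[-0.2,0,0,-0.3,0,0,-0.12],[-0.2,0,0,-0.3,0,0,-0.18],[-0.2,0,0,-0.3,0,0,-0.24],[-0.2,0,0,-0.3,0,0,-0.3],[-0.2,0,0,-0.3,0,0,-0.36],[-0.2,0,0,-0.3,0,0,-0.42],[-0.2,0,0,-0.3,0,0,-0.48],[-0.2,0,0,-0.3,0,0,-0.54],[-0.2,0,0,-0.3,0,0,-0.6],[-0.2,0,0,-0.3,0,0,-0.66],[-0.2,0,0,-0.3,0,0,-0.72],[-0.2,0,0,-0.3,0,0,-0.75],[-0.2,0,0,-0.3,0,0,-0.75]])

```text
t: 9.35
tool_pos: [0.5163, 0.1423, 0.2135]
tool_rot: [0.207, 0.783, 0.563, 0.165]
wrist_force: [-0.6, 0.1, -0.7]
width: 0.682
grip_force: 30.0
```

```bash
cat >> h.py <<'E'
def seatf(*a,**k):
    q,Q=seat(*a,**k); return q,Q@np.diag([-1,-1,1.])
E
python3 - <<'E'
from rig import monitor
from h import *
st=monitor.get_state(); print(np.round(st["joints"],3),st["t"],*mpose(st)); print(np.round(rel(*seatf(.28,.03,.12,.0113),st),4))
E
```

```text
[ 0.189 -0.235 -0.678  2.108  0.296  0.846 -0.985] 9.35 [-13.9 -44.  180.9] [-0.275  0.032  1.59 ] F frame [-0.75 -0.07 -0.56]
[ 0.1357  0.0873  0.2402  0.0117 -0.0154 -0.7453]
```

Call:
carry_out(commands=[[-0.2,0.01,0.01,0,0,0,-0.05],[-0.2,0.02,0.02,0,0,0,-0.1],[-0.2,0.03,0.03,0.02,0,0,-0.16],[-0.2,0.04,0.04,0.04,0,0,-0.22],[-0.2,0.05,0.05,0.06,0,0,-0.28],[-0.2,0.06,0.06,0.08,0,-0.005,-0.34],[-0.2,0.08,0.07,0.1,0,-0.005,-0.4],[-0.2,0.1,0.08,0.12,0.005,-0.01,-0.46],[-0.2,0.12,0.087,0.14,0.01,-0.01,-0.52],[-0.2,0.136,0.087,0.16,0.012,-0.015,-0.58],[-0.2,0.136,0.087,0.18,0.012,-0.015,-0.64],[-0.2,0.136,0.087,0.2,0.012,-0.015,-0.7],[-0.2,0.136,0.087,0.22,0.012,-0.015,-0.745],[-0.2,0.136,0.087,0.24,0.012,-0.015,-0.745],[-0.2,0.136,0.087,0.24,0.012,-0.015,-0.745],[-0.2,0.136,0.087,0.24,0.012,-0.015,-0.745]])

```text
t: 10.95
tool_pos: [0.5858, 0.1629, 0.1659]
tool_rot: [0.262, 0.167, 0.949, -0.045]
wrist_force: [-0.5, 0.1, -1.7]
width: 0.682
grip_force: 30.0
```

```bash
cat >> h.py <<'E'
def mf(st,g=.0113):
    w=st["tool_rot"]; R=Rn.from_quat([w[1],w[2],w[3],w[0]]).as_matrix()@np.diag([-1,-1,1.]); o=np.array(st["tool_pos"])-R[:,2]*g
    M=FR.T@R@np.diag([1,-1,-1.]); return np.round(1000*w2f(o),1),np.round(Rn.from_matrix(M).as_euler('xyz')*[1,-1,1],3),"F",np.round(FR.T@np.array(st["wrist_force"]),2),"J",np.round(st["joints"],2),round(st["t"],2)
E
python3 - <<'E'
from rig import monitor
from h import *
st=monitor.get_state(); print(*mf(st)); print(np.round(rel(*seatf(.28,.03,.05,.0113),st),4)); print(np.round(rel(*seatf(.28,.0187,.0222,.0113),st),4))
E
```

```text
[ 30.3  -0.6 119.9] [ 0.001  0.279 -0.004] F [-0.89 -0.12 -1.48] J [ 0.08  0.05 -0.65  2.01  0.62  0.85  0.3 ] 10.95
[ 6.520e-02  2.000e-03  2.236e-01 -2.000e-04 -5.000e-04 -1.900e-03]
[ 1.270e-01  1.800e-03  3.023e-01 -2.000e-04 -5.000e-04 -1.900e-03]
```

Call:
carry_out(commands=[[-0.2,0.02,0.002,0.05,0,0,-0.002],[-0.2,0.04,0.002,0.11,0,0,-0.002],[-0.2,0.065,0.002,0.17,0,0,-0.002],[-0.2,0.08,0.002,0.22,0,0,-0.002],[-0.2,0.1,0.002,0.25,0,0,-0.002],[-0.2,0.11,0.002,0.27,0,0,-0.002],[-0.2,0.12,0.002,0.29,0,0,-0.002],[-0.2,0.127,0.002,0.302,0,0,-0.002],[-0.2,0.127,0.002,0.302,0,0,-0.002]])

```text
t: 11.85
tool_pos: [0.5991, 0.1589, 0.0686]
tool_rot: [0.262, 0.164, 0.95, -0.046]
wrist_force: [0.1, -0.5, -2.4]
width: 0.688
grip_force: 30.0
```

```bash
python3 - <<'E'
from rig import monitor,capture
from h import *
st=monitor.get_state(); print(*mf(st)); print(np.round(rel(*seatf(.28,0,.0165,.0113),st),4))
s=capture("scene"); t=capture("top")
a=cv2.resize(s["image"][170:270,355:455],(400,400),interpolation=cv2.INTER_CUBIC); b=cv2.resize(t["image"][195:295,170:270],(400,400),interpolation=cv2.INTER_CUBIC)
im=np.hstack([a,b]); im=(255*(im/255.)**.7).astype(np.uint8); cv2.imwrite("pics/pre3.png",im[:,:,::-1])
E
```

```text
[18.7  0.  22.2] [-0.001  0.279  0.002] F [-0.42 -0.41 -2.39] J [ 0.03  0.22 -0.61  2.07  0.88  0.73  0.05] 11.85
[ 0.0652  0.0001  0.0012 -0.0002 -0.0003  0.0011]
```

View pics/pre3.png

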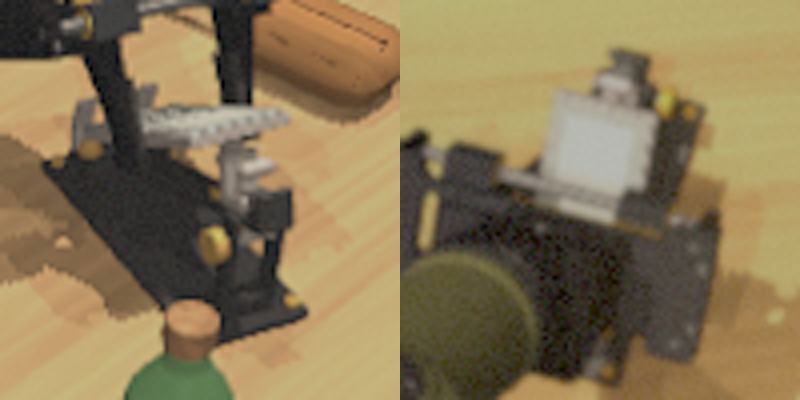

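The mirror hovers in line over the seat, its lower edge just up-slope of the claws. I slide it in by feel.

Call:
carry_out(commands=[[-0.2,0.007,0,0,0,0,0],[-0.2,0.014,0,0,0,0,0],[-0.2,0.021,0,0,0,0,0],[-0.2,0.028,0,0,0,0,0],[-0.2,0.034,0,0,0,0,0],[-0.2,0.038,0,0,0,0,0],[-0.2,0.042,0,0,0,0,0],[-0.2,0.042,0,0,0,0,0]])

```text
t: 12.75
tool_pos: [0.5887, 0.1624, 0.0621]
tool_rot: [0.262, 0.164, 0.95, -0.046]
wrist_force: [-0.0, -0.2, -2.0]
width: 0.683
grip_force: 30.0
```

Call:
carry_out(commands=[[-0.2,0.003,0,0,0,0,0],[-0.2,0.006,0,0,0,0,0],[-0.2,0.009,0,0,0,0,0],[-0.2,0.009,0,0,0,0,0]])

```text
t: 13.15
tool_pos: [0.5866, 0.1632, 0.0607]
tool_rot: [0.262, 0.164, 0.95, -0.046]
wrist_force: [0.8, 0.2, -0.4]
width: 0.681
grip_force: 30.0
```

```bash
python3 - <<'E'
from rig import monitor
from h import *
st=monitor.get_state(); print(*mf(st)); print(np.round(rel(*seatf(.28,0,.0165,.0113),st),4))
E
```

```text
[ 3.9 -0.2 18. ] [-0.001  0.279  0.002] F [ 0.58  0.5  -0.55] J [ 0.01  0.21 -0.61  2.09  0.89  0.72  0.01] 13.15
[ 0.0138  0.0007  0.0013 -0.0003 -0.0004  0.0011]
```

Call:
carry_out(commands=[[-0.2,0.002,0,0,0,0,0],[-0.2,0.004,0,0,0,0,0],[-0.2,0.004,0,0,0,0,0]])

```text
t: 13.45
tool_pos: [0.5857, 0.1635, 0.0602]
tool_rot: [0.262, 0.164, 0.95, -0.046]
wrist_force: [-0.1, 0.5, -1.6]
width: 0.682
grip_force: 30.0
```

Call:
carry_out(commands=[[-0.2,0.002,0,0,0,0,0],[-0.2,0.004,0,0,0,0,0],[-0.2,0.004,0,0,0,0,0]])

```text
t: 13.75
tool_pos: [0.5847, 0.1638, 0.0595]
tool_rot: [0.262, 0.164, 0.95, -0.046]
wrist_force: [-0.6, 0.4, -1.5]
width: 0.688
grip_force: 30.0
```

```bash
python3 - <<'E'
from rig import monitor
from h import *
st=monitor.get_state(); print(*mf(st),np.round(st["wrist_torque"],2))
E
```

```text
[ 1.6 -0.2 17.4] [-0.001  0.279  0.002] F [-1.1   0.21 -1.29] J [ 0.01  0.21 -0.61  2.1   0.89  0.72  0.  ] 13.75 [ 0.33  0.57 -0.04]
```

Call:
carry_out(commands=[[-0.2,0.002,0,0,0,0,0],[-0.2,0.004,0,0,0,0,0],[-0.2,0.004,0,0,0,0,0]])

```text
t: 14.05
tool_pos: [0.5837, 0.1642, 0.0589]
tool_rot: [0.262, 0.164, 0.95, -0.046]
wrist_force: [-0.5, -0.5, -1.6]
width: 0.686
grip_force: 30.0
```

Call:
carry_out(commands=[[-0.2,0.002,0,0,0,0,0],[-0.2,0.004,0,0,0,0,0],[-0.2,0.004,0,0,0,0,0]])

```text
t: 14.35
tool_pos: [0.5832, 0.1644, 0.0587]
tool_rot: [0.263, 0.164, 0.95, -0.046]
wrist_force: [1.2, -0.4, -2.2]
width: 0.684
grip_force: 30.0
```

```bash
python3 - <<'E'
from rig import monitor
from h import *
st=monitor.get_state(); print(*mf(st),np.round(st["wrist_torque"],2))
E
```

```text
[-0.1 -0.2 16.9] [-0.001  0.28   0.002] F [ 0.68  0.02 -2.48] J [ 0.01  0.21 -0.61  2.1   0.9   0.72 -0.  ] 14.35 [ 0.25  0.33 -0.06]
```

Call:
carry_out(commands=[[-0.2,0.002,0,0,0,0,0],[-0.2,0.003,0,0,0,0,0],[-0.2,0.003,0,0,0,0,0]])

```text
t: 14.65
tool_pos: [0.5829, 0.1644, 0.0586]
tool_rot: [0.263, 0.164, 0.95, -0.046]
wrist_force: [4.0, -0.9, 0.2]
width: 0.684
grip_force: 30.0
```

```bash
python3 - <<'E'
from rig import monitor
from h import *
st=monitor.get_state(); print(*mf(st),np.round(st["wrist_torque"],2))
E
```

```text
[-0.4 -0.2 16.9] [-0.001  0.281  0.002] F [ 3.95  0.47 -0.83] J [ 0.    0.21 -0.61  2.1   0.9   0.72 -0.  ] 14.65 [ 0.04 -0.32 -0.01]
```

Contact is at about 4 N up the slope, at frame (-0.4, 16.9), which is where "fully home" was predicted. Next I feel downward for the pads.

Call:
carry_out(commands=[[-0.2,0,0,0.002,0,0,0],[-0.2,0,0,0.003,0,0,0],[-0.2,0,0,0.003,0,0,0]])

```text
t: 14.95
tool_pos: [0.583, 0.1645, 0.0575]
tool_rot: [0.263, 0.164, 0.95, -0.046]
wrist_force: [3.8, -1.5, 1.8]
width: 0.683
grip_force: 30.0
```

```bash
python3 - <<'E'
from rig import monitor
from h import *
st=monitor.get_state(); print(*mf(st),np.round(st["wrist_torque"],2))
E
```

```text
[-0.7 -0.2 15.9] [-0.001  0.28   0.002] F [ 4.38 -0.1   0.74] J [ 0.    0.22 -0.61  2.1   0.9   0.72 -0.01] 14.95 [-0.02 -0.33 -0.09]
```

```bash
cat >> h.py <<'E'
def ctr(d,off=(-.4,-.4)):
    u=np.array([np.cos(d),np.sin(d)]); n=np.array([-u[1],u[0]]); T=np.array([-56,-6])+6*n
    m=np.array([1,-8/17]); c=-63-3*8/17   # claw line m.p=c
    a=(m@(T+9*n)-c)/(m@u); return (T+(60-a)*u+off)/1000
E
python3 - <<'E'
from rig import monitor
from h import *
st=monitor.get_state()
for d in(.28,.25,.22,.20,.18,.16,.05,0): x,z=ctr(d); print(d,np.round([x,z],4),np.round(rel(*seatf(d,x,z,.0113,-.0002),st),4))
E
```

```text
0.28 [-0.0007  0.0158] [ 0.0003 -0.0001  0.     -0.0003  0.      0.001 ]
0.25 [-0.0005  0.0141] [ 0.0024 -0.0001  0.0059 -0.0003  0.0144  0.0009]
0.22 [-0.0004  0.0123] [ 0.0046 -0.0001  0.0118 -0.0003  0.0287  0.0009]
0.2 [-0.0003  0.0111] [ 0.0062 -0.0001  0.0156 -0.0003  0.0382  0.0009]
0.18 [-0.0002  0.0099] [ 0.0078 -0.0001  0.0193 -0.0003  0.0478  0.0009]
0.16 [-0.0002  0.0088] [ 0.0095 -0.0001  0.023  -0.0003  0.0573  0.0009]
0.05 [-0.0003  0.0024] [ 1.980e-02 -1.000e-04  4.250e-02 -4.000e-04  1.098e-01  9.000e-04]
0 [-0.0006 -0.0004] [ 2.520e-02 -1.000e-04  5.080e-02 -4.000e-04  1.337e-01  9.000e-04]
```

Now I tilt it down to 0.22, feeling for the lead-in.

Call:
carry_out(commands=[[-0.2,0.001,0,0.003,0,0.007,0],[-0.2,0.0024,0,0.006,0,0.0144,0],[-0.2,0.0035,0,0.009,0,0.0215,0],[-0.2,0.0046,0,0.0118,0,0.0287,0],[-0.2,0.0046,0,0.0118,0,0.0287,0]])

```text
t: 15.45
tool_pos: [0.5835, 0.1645, 0.054]
tool_rot: [0.234, 0.165, 0.957, -0.041]
wrist_force: [-0.3, -1.3, 6.1]
width: 0.683
grip_force: 30.0
```

```bash
python3 - <<'E'
from rig import monitor
from h import *
st=monitor.get_state(); print(*mf(st),np.round(st["wrist_torque"],2))
for d in(.20,.18,.16): x,z=ctr(d); print(d,np.round(rel(*seatf(d,x,z,.0113,-.0002),st),4))
E
```

```text
[-0.4  0.  12.6] [-0.001  0.219  0.002] F [ 1.73 -1.33  5.83] J [ 0.04  0.23 -0.63  2.07  0.8   0.73  0.11] 15.45 [-0.3  -0.2  -0.06]
0.2 [ 0.0012 -0.0008  0.005  -0.0003  0.009   0.0008]
0.18 [ 0.0026 -0.0008  0.0088 -0.0003  0.0185  0.0008]
0.16 [ 0.0041 -0.0008  0.0126 -0.0004  0.0281  0.0008]
```

Call:
carry_out(commands=[[-0.2,0.0006,0,0.002,0,0.0045,0],[-0.2,0.001,0,0.004,0,0.009,0],[-0.2,0.001,0,0.004,0,0.009,0]])

```text
t: 15.75
tool_pos: [0.5836, 0.1646, 0.0529]
tool_rot: [0.225, 0.166, 0.959, -0.04]
wrist_force: [-1.0, -2.4, 7.3]
width: 0.69
grip_force: 30.0
```

```bash
python3 - <<'E'
from rig import monitor
from h import *
st=monitor.get_state(); print(*mf(st),np.round(st["wrist_torque"],2))
E
```

```text
[-0.4  0.1 11.6] [-0.001  0.2    0.002] F [ 1.74 -2.63  7.07] J [ 0.05  0.24 -0.63  2.06  0.78  0.74  0.14] 15.75 [-0.41 -0.15 -0.11]
```

The load is modest and the upper edge should now rest on the lead-in. I let go and back off, then push with closed fingertips.

Call:
carry_out(commands=[[0.5,0,0,0,0,0,0],[0.7,0,0,0,0,0,0],[0.9,0,0,0,0,0,0],[0.9,0,0,0,0,0,0]])

```text
t: 16.15
tool_pos: [0.5828, 0.1644, 0.0515]
tool_rot: [0.224, 0.165, 0.96, -0.04]
wrist_force: [-0.1, 0.6, -0.7]
width: 0.916
grip_force: 0.0
```

Call:
carry_out(commands=[[0.9,0,0,-0.03,0,0,0],[0.9,0,0,-0.08,0,0,0],[0.9,0,0,-0.16,0,0,0],[0.9,0,0,-0.22,0,0,0],[-1,0,0,-0.26,0,0,0],[-1,0,0,-0.26,0,0,0],[-1,0,0,-0.26,0,0,0],[-1,0,0,-0.26,0,0,0],[-1,0,0,-0.26,0,0,0],[-1,0,0,-0.26,0,0,0]])

```text
t: 17.15
tool_pos: [0.5506, 0.1757, 0.1213]
tool_rot: [0.224, 0.166, 0.96, -0.04]
wrist_force: [-0.4, 0.3, 0.7]
width: 0.487
grip_force: 0.0
```

```bash
python3 - <<'E'
from rig import monitor,capture
from h import *
st=monitor.get_state(); print(*mf(st,0),np.round(st["wrist_force"],2))
# push pose: tool axis square to seat at d=.05, TCP above glass at frame x 38
for x,z in((.038,.045),(.038,.034),(.038,.005+.010)): print(np.round(rel(*seatf(.05,x,z,0),st),4))
s=capture("scene"); t=capture("top")
a=cv2.resize(s["image"][170:260,360:450],(400,400),interpolation=cv2.INTER_CUBIC); b=cv2.resize(t["image"][205:295,185:275],(400,400),interpolation=cv2.INTER_CUBIC)
im=np.hstack([a,b]); im=(255*(im/255.)**.7).astype(np.uint8); cv2.imwrite("pics/rest.png",im[:,:,::-1])
E
```

```text
[-14.3  -0.5  75.5] [-0.002  0.199  0.002] F [-0.29  0.1   0.84] J [ 0.09  0.08 -0.69  2.05  0.58  0.83  0.28] 17.15 [-0.44  0.26  0.74]
[-0.1507  0.0014  0.1341 -0.0007  0.0713  0.001 ]
[-0.1434  0.0015  0.1701 -0.0007  0.0713  0.001 ]
[-0.1309  0.0016  0.2322 -0.0007  0.0713  0.001 ]
```

View pics/rest.png

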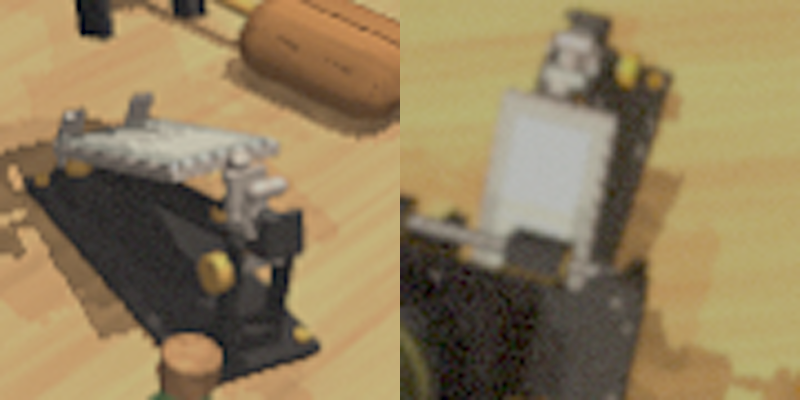

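The mirror rests with its lower edge under both claws and its upper edge on the sprung nose (crop 240,160 scene; 555,95 top), straight and centred. Next I close the fingers and go over to the upper end.

Call:
carry_out(commands=[[-1,-0.05,0.0015,0,0,0.02,0],[-1,-0.1,0.0015,0.03,0,0.05,0],[-1,-0.145,0.0015,0.07,0,0.0713,0],[-1,-0.147,0.0015,0.1,0,0.0713,0],[-1,-0.147,0.0015,0.134,0,0.0713,0],[-1,-0.147,0.0015,0.134,0,0.0713,0],[-1,-0.147,0.0015,0.134,0,0.0713,0]], force=20)

```text
t: 17.95
tool_pos: [0.6035, 0.1581, 0.1047]
tool_rot: [0.152, 0.167, 0.974, -0.027]
wrist_force: [-0.3, 0.6, 0.8]
width: 0.003
grip_force: 0.0
```

Call:
carry_out(commands=[[-1,0,0,0.015,0,0,0],[-1,0,0,0.028,0,0,0],[-1,0,0,0.035,0,0,0],[-1,0,0,0.035,0,0,0]])

```text
t: 18.35
tool_pos: [0.6078, 0.1559, 0.0953]
tool_rot: [0.152, 0.168, 0.974, -0.027]
wrist_force: [0.6, 0.6, -0.5]
width: 0.005
grip_force: 0.0
```

```bash
python3 - <<'E'
from rig import monitor
from h import *
st=monitor.get_state(); print(*mf(st,0),st["width"],np.round(st["wrist_torque"],2))
E
```

```text
[37.6  0.2 34.8] [-0.002  0.051  0.002] F [ 0.25  0.73 -0.59] J [ 0.15  0.26 -0.63  1.88  0.5   0.89  0.49] 18.35 0.004659740316510841 [0.17 0.16 0.01]
```

Now I press down slowly, 1 mm per row, in short calls.

Call:
carry_out(commands=[[-1,0,0,0.0035,0,0,0],[-1,0,0,0.007,0,0,0],[-1,0,0,0.0105,0,0,0],[-1,0,0,0.014,0,0,0],[-1,0,0,0.0165,0,0,0],[-1,0,0,0.0165,0,0,0]])

```text
t: 18.95
tool_pos: [0.6098, 0.1557, 0.0915]
tool_rot: [0.153, 0.168, 0.973, -0.027]
wrist_force: [-2.1, -0.2, 3.9]
width: 0.008
grip_force: 2.3
```

Call:
carry_out(commands=[[-1,0,0,0.003,0,0,0],[-1,0,0,0.006,0,0,0],[-1,0,0,0.009,0,0,0],[-1,0,0,0.009,0,0,0]])

```text
t: 19.35
tool_pos: [0.6109, 0.1556, 0.0892]
tool_rot: [0.153, 0.168, 0.973, -0.027]
wrist_force: [-2.8, 0.2, 5.3]
width: 0.006
grip_force: 2.5
```

Call:
carry_out(commands=[[-1,0,0,0.003,0,0,0],[-1,0,0,0.006,0,0,0],[-1,0,0,0.009,0,0,0],[-1,0,0,0.009,0,0,0]])

```text
t: 19.75
tool_pos: [0.6114, 0.1551, 0.0861]
tool_rot: [0.153, 0.168, 0.973, -0.027]
wrist_force: [-0.9, -0.5, -0.2]
width: 0.004
grip_force: 0.0
```

```bash
python3 - <<'E'
from rig import monitor
from h import *
st=monitor.get_state(); print(*mf(st,0),np.round(st["wrist_torque"],2))
E
```

```text
[38.7  0.6 25. ] [-0.001  0.052  0.002] F [-0.67 -0.78 -0.03] J [ 0.14  0.28 -0.63  1.88  0.51  0.87  0.48] 19.75 [ 0.24  0.19 -0.04]
```

Call:
carry_out(commands=[[-1,0,0,0.003,0,0,0],[-1,0,0,0.006,0,0,0],[-1,0,0,0.009,0,0,0],[-1,0,0,0.009,0,0,0]])

```text
t: 20.15
tool_pos: [0.6117, 0.1544, 0.0829]
tool_rot: [0.152, 0.168, 0.974, -0.027]
wrist_force: [-0.2, -1.5, 0.1]
width: 0.006
grip_force: 0.3
```

Call:
carry_out(commands=[[-1,0,0,0.003,0,0,0],[-1,0,0,0.006,0,0,0],[-1,0,0,0.009,0,0,0],[-1,0,0,0.009,0,0,0]])

```text
t: 20.55
tool_pos: [0.6126, 0.1543, 0.0805]
tool_rot: [0.153, 0.168, 0.974, -0.027]
wrist_force: [0.2, -1.4, 0.8]
width: 0.004
grip_force: 0.4
```

```bash
python3 - <<'E'
from rig import monitor
from h import *
st=monitor.get_state(); print(*mf(st,0),np.round(st["wrist_torque"],2))
E
```

```text
[38.7  0.3 19.2] [-0.001  0.051  0.002] F [ 0.78 -1.24  0.57] J [ 0.14  0.29 -0.62  1.88  0.52  0.86  0.47] 20.55 [ 0.09  0.15 -0.04]
```

Call:
carry_out(commands=[[-1,0,0,0.003,0,0,0],[-1,0,0,0.006,0,0,0],[-1,0,0,0.009,0,0,0],[-1,0,0,0.009,0,0,0]])

```text
t: 20.95
tool_pos: [0.6132, 0.1542, 0.0778]
tool_rot: [0.152, 0.168, 0.974, -0.027]
wrist_force: [0.5, -0.2, -0.5]
width: 0.006
grip_force: 0.2
```

Call:
carry_out(commands=[[-1,0,0,0.002,0,0,0],[-1,0,0,0.004,0,0,0],[-1,0,0,0.006,0,0,0],[-1,0,0,0.006,0,0,0]])

```text
t: 21.35
tool_pos: [0.6136, 0.1542, 0.0769]
tool_rot: [0.152, 0.168, 0.974, -0.027]
wrist_force: [-4.1, -0.2, 6.1]
width: 0.007
grip_force: 3.5
```

```bash
python3 - <<'E'
from rig import monitor
from h import *
st=monitor.get_state(); print(*mf(st,0),np.round(st["wrist_torque"],2))
E
```

```text
[38.7  0.5 15.5] [-0.002  0.051  0.002] F [-2.11 -1.58  6.83] J [ 0.14  0.3  -0.62  1.88  0.53  0.86  0.46] 21.35 [-0.03  0.68 -0.1 ]
```

Contact again, now stiff at glass height about 15.5, which matches a seat with the prop about 0.06 high. I press a little more firmly.

Call:
carry_out(commands=[[-1,0,0,0.0015,0,0,0],[-1,0,0,0.003,0,0,0],[-1,0,0,0.003,0,0,0]])

```text
t: 21.65
tool_pos: [0.6137, 0.1542, 0.0766]
tool_rot: [0.153, 0.168, 0.974, -0.028]
wrist_force: [-6.6, -0.5, 8.9]
width: 0.007
grip_force: 5.7
```

Call:
carry_out(commands=[[-1,0,0,0.001,0,0,0],[-1,0,0,0.002,0,0,0],[-1,0,0,0.002,0,0,0]])

```text
t: 21.95
tool_pos: [0.6138, 0.1542, 0.0765]
tool_rot: [0.153, 0.168, 0.974, -0.028]
wrist_force: [-9.0, -1.2, 13.6]
width: 0.005
grip_force: 7.6
```

```bash
python3 - <<'E'
from rig import monitor
from h import *
st=monitor.get_state(); print(*mf(st,0),np.round(st["wrist_torque"],2))
E
```

```text
[38.8  0.5 15. ] [-0.002  0.052  0.002] F [-4.31 -4.21 15.17] J [ 0.13  0.3  -0.62  1.88  0.53  0.86  0.46] 21.95 [-0.33  1.3  -0.32]
```

That is a firm push of about 15 N against the pad. I lift off and look.

Call:
carry_out(commands=[[-1,0,0,0,0,0,0],[-1,0,0,-0.005,0,0,0],[-1,0,0,-0.02,0,0,0],[-1,0,0,-0.08,0,0,0],[-1,0,0,-0.2,0,0,0],[-1,0.1,0,-0.35,0,0,0],[-1,0.25,0,-0.5,0,0,0],[-1,0.4,0,-0.55,0,0,0],[-1,0.4,0,-0.55,0,0,0]])

```text
t: 22.85
tool_pos: [0.4558, 0.2127, 0.1976]
tool_rot: [0.154, 0.165, 0.974, -0.027]
wrist_force: [0.9, 0.7, 0.9]
width: 0.001
grip_force: 0.0
```

```bash
python3 - <<'E'
from rig import monitor,capture
from h import *
st=monitor.get_state(); print(*mf(st,0))
s=capture("scene"); t=capture("top")
pickle.dump(s,open("pics/scene9.pkl","wb")); pickle.dump(t,open("pics/top9.pkl","wb"))
a=cv2.resize(s["image"][185:245,363:443],(800,600),interpolation=cv2.INTER_CUBIC)[:,:480]; a=cv2.resize(s["image"][185:257,363:443],(440,396),interpolation=cv2.INTER_CUBIC); b=cv2.resize(t["image"][205:285,190:262],(360,400),interpolation=cv2.INTER_CUBIC)[:396]
im=np.hstack([a,b]); im=(255*(im/255.)**.7).astype(np.uint8); cv2.imwrite("pics/fin.png",im[:,:,::-1])
# predicted seated top-face corners for several seat tilts
for d in(.0,.06,.2):
    x,z=ctr(d); R=FR@Rn.from_euler('y',-d).as_matrix()
    X=[f2w([x,0,z])+R@[i*.06,j*.03,.009] for i,j in((1,1),(1,-1),(-1,-1),(-1,1))]
    print(d,np.round((proj(s,X)-[363,185])*5.5).tolist(),np.round((proj(t,X)-[190,205])*5+[440,0]).tolist())
E
```

```text
[-92.9   2.4 175.4] [0.001 0.055 0.007] F [0.86 0.95 0.65] J [ 0.14 -0.13 -0.76  2.    0.19  1.06  0.54] 22.85
0.0 [[332.0, 151.0], [198.0, 188.0], [46.0, 92.0], [171.0, 61.0]] [[542.0, 91.0], [666.0, 125.0], [602.0, 377.0], [479.0, 342.0]]
0.06 [[331.0, 134.0], [197.0, 170.0], [46.0, 93.0], [171.0, 61.0]] [[538.0, 92.0], [663.0, 126.0], [602.0, 377.0], [479.0, 342.0]]
0.2 [[327.0, 93.0], [193.0, 128.0], [45.0, 93.0], [171.0, 62.0]] [[528.0, 97.0], [654.0, 132.0], [602.0, 377.0], [479.0, 342.0]]
```

View pics/fin.png

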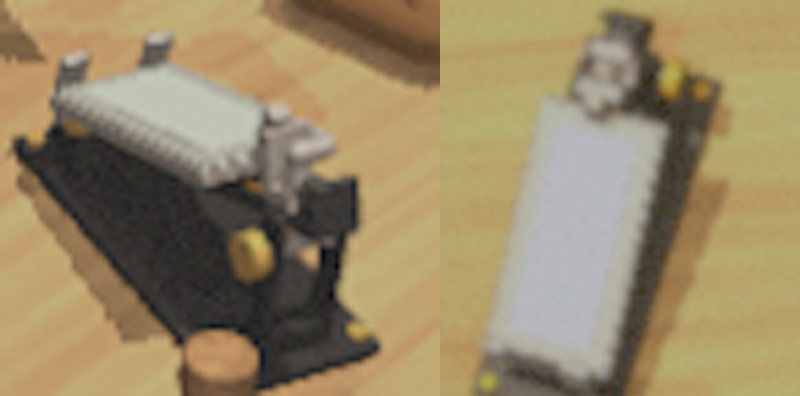

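The last picture shows the mirror low and flat. The sprung nose is over its upper edge (scene 275,150; top 600,100). The lower edge sits under both fixed claws (scene 70,75 and 155,45). The corners match the prediction for a seated mirror with the prop 0.06 high, and the arm is clear.

```bash
python3 -c "
from rig import hand_in
print(hand_in())"
```

```text
the job is handed in; nothing more can be done
None
```

I handed the job in at about 23 s of robot time. The mirror is glass side up in the easel, with its lower edge under both fixed claws and the sprung claw over the upper edge in the last picture. I bedded it with a firm push of about 15 N and then let go, and the arm is clear.

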